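# Find the two empty pockets and load the sample jars

## Task

Two of the six pockets of the specimen rack are empty under their grey plates and the other four are blocked, but they look alike: press on the plates to find the two that sink, then stand the two slim sample jars upright in those two pockets, one in each, and push them fully home so that jar and plate rest on the bottom. Do not shift or knock over the other things standing on the bench, do not tip a jar over, and do not bump the magnifier lamp.

Things in the scene. Friction and masses are not known exactly. Their poses are not given: they have to be found in the camera images.
- rack: Pale metal specimen rack fixed to the bench: a block 116 (x) x 168 (y) x 48 mm high with 2 x 3 square pockets, 40 mm wide at 52 mm pitch, walls between pockets 12 mm. Origin at the centre of its underside, z up; rows of three run along its y axis.
- pocket1 (a point): Centre of a pocket's mouth, level with the rack's rim (48 mm above the bench), at x -26, y -52 mm in the rack's frame. Each of the six pockets is closed by the same grey sliding plate, 37 mm square, its top at first 6 mm proud of the rim. Exactly two pockets, different each time, are empty beneath; they cannot be told apart by looking.
- pocket2 (a point): Centre of a pocket's mouth, level with the rack's rim (48 mm above the bench), at x -26, y 0 mm in the rack's frame. Over an empty pocket the plate slides down under a push of 2 to 3 N, until its top is 28 mm below the rim, and stays where it is left: no spring, and a jar's weight alone does not move it.
- pocket3 (a point): Centre of a pocket's mouth, level with the rack's rim (48 mm above the bench), at x -26, y +52 mm in the rack's frame. Over a blocked pocket the plate sits on a stiff spring block: it gives at most 4 mm, which takes 10 N, and springs back up.
- pocket4 (a point): Centre of a pocket's mouth, level with the rack's rim (48 mm above the bench), at x +26, y -52 mm in the rack's frame. 
- pocket5 (a point): Centre of a pocket's mouth, level with the rack's rim (48 mm above the bench), at x +26, y 0 mm in the rack's frame. 
- pocket6 (a point): Centre of a pocket's mouth, level with the rack's rim (48 mm above the bench), at x +26, y +52 mm in the rack's frame. 
- jar1_mid (a point): Mid-height centre of a closed round sample jar, 31 mm diameter, 76 mm high, white with a grey ribbed cap (top 22 mm, same diameter), about 80 g (55 to 105 g), standing upright; this point lies 38 mm above its base, on its axis. The foot narrows to 23 mm over its lowest 6 mm.
- jar2_mid (a point): Mid-height centre of a closed round sample jar, 31 mm diameter, 76 mm high, white with a grey ribbed cap (top 22 mm, same diameter), about 80 g (55 to 105 g), standing upright; this point lies 38 mm above its base, on its axis. The foot narrows to 23 mm over its lowest 6 mm. Same as the other jar.
- squat: Bystander: squat wide jar, 48 mm diameter, 45 mm high, same materials as the sample jars. Origin at the centre of its underside.
- flask: Bystander: closed bottle with a narrower neck, 42 mm diameter, 105 mm high. Origin at the centre of its underside.
- weight: Bystander: steel weight with a small knob on top, 38 mm diameter, 65 mm high. Origin at the centre of its underside.
- beaker: Bystander: open white cup, 48 mm diameter at the rim, 60 mm high. Origin at the centre of its underside.
- lamp: Fixed magnifier lamp: round foot 100 mm diameter; post 16 mm diameter and 200 mm high at its origin (centre of the foot's underside); a level boom 14 mm thick, its axis 200 mm above the bench, runs 170 mm from the post's top along the lamp's -x to a round head 68 mm in diameter; the highest point is 222 mm above the bench.
Not all that is in view belongs to the job. There is more than one size of the rack; the job needs the middle-sized.

How it is judged:
At the end, for the whole second after the job is handed in: Both sample jars stand in pockets of the rack, fully down (mid-point less than 61.5 mm above the rack's underside, fully home being 58 mm), tilted less than 0.15 rad, and released (x of jar1_mid in the frame of rack between -0.045 and 0.045 m and y of jar1_mid in the frame of rack between -0.075 and 0.075 m and z of each of jar1_mid, jar2_mid in the frame of rack below 0.0615 m and angle between each of jar1_mid, jar2_mid's own z axis and vertical below 0.15 rad and distance of each of jar1_mid, jar2_mid from where it was at the start of the episode above 0.1 m and x of jar2_mid in the frame of rack between -0.045 and 0.045 m and y of jar2_mid in the frame of rack between -0.075 and 0.075 m); the robot touches nothing.
It fails at once if a bystander (squat jar, bottle, weight or cup) is shifted by more than 3 cm or knocked over (distance of any of squat, flask, weight, beaker from where it was at the start of the episode above 0.03 m or angle between any of squat, flask, weight, beaker's own z axis and vertical above 0.4 rad).
It fails at once if the magnifier lamp is struck (over 3 N) (contact force between lamp and anything else above 3 N).
It fails at once if a sample jar is tipped over (angle between any of jar1_mid, jar2_mid's own z axis and vertical above 0.9 rad).
It also fails if it takes over 72 s, if anything falls off the work surface, if the arm or the gripper's body presses on something with over 40 N, if the wrist force passes 120 N, or if a joint passes its speed limit or range.

## Robot

A 7-joint arm with a two-finger parallel gripper is mounted at the origin on the work surface. World frame = base frame: x ahead of the robot, y to its left, z up, the work surface at z = 0. Lengths are in m, angles in rad, forces in N, time in s.
With the tool pointing down it reaches from about 0.425 to 0.925 m from the base axis. Payload 6.8 kg.
Tool frame: the origin (TCP) lies between the finger pads; the fingertips stand 22 mm ahead of it and the grasp point (between the pads) lies 3 mm ahead of it; z points along the fingers, y is the direction in which the jaws open and shut (so a half turn about z gives the same grasp; the last joint's range is limited). The gripper opens to 85 mm and grips with 20 to 120 N. Pads are 22 mm wide; open, the fingers measure 114 mm over their backs; the gripper's body (76 mm by 85 mm) begins 54 mm behind the grasp point. The pads swing forward as they close: fully open they stand 13 mm farther back than shut.
Start: joints at [-1.268, 0.477, 0.022, 1.555, -0.011, 1.109, -0.083], TCP at [0.27, 0.619, 0.253] pointing down, gripper open.
Joint ranges: [-2.96, 2.96], [-0.34, 2.1], [-1.41, 1.46], [0.24, 2.44], [-1.37, 4.51], [0.17, 1.92], [-2.96, 2.96]. Speed limits (rad/s): [2.39, 2.39, 3.14, 3.14, 3.14, 3.14, 3.14].

## Interface

Orientations are given as a unit quaternion [w, x, y, z].
In Python, from station import bot gives the robot as it stands. The module is installed in compiled form; this text tells all that it offers.
- The arm moves only by the tool drive_tool, never from a script. Its argument "series" is one flat list of numbers, 7 for each row, row after row: the opening, from -1 (shut) to 1 (fully open), then the shift along the tool's x, y, z in mm, then the turn, a rotation vector about the tool's x, y, z in rad. In form: [jaw, x, y, z, wx, wy, wz, jaw, x, y, z, wx, wy, wz, ...]. A call has 1 to 12 rows; each row shifts and turns the commanded pose from where the row before left it, along the tool's axes as they then stand; what a row does not reach is not made up. A row lasts 1/8 s, in which the tool goes at most 62.5 mm and 10.7 degrees, less where a joint would pass 70% of its speed; a pose out of reach is approached as far as the arm can. A call with a gripper value outside its range is refused whole. The fingers move at their own pace and stop on an object; "force" is the grip in N (left out, the last holds). Time passes only in rows, so rows that do not move let the fingers close. It gives the time, the measured TCP pose, the force and the opening at its end, in the units of the state.
- bot.get_obs(): the state, without advancing time (a new reading comes with each control period).
- bot.read_camera(name): name is "scene" or "top" or "wrist"; returns a dict with "pixels" (384x512x3 uint8, blue, green, red), "camera_matrix" (3x3 intrinsics, pixels), "rvec" (rotation vector, rad) and "tvec" (3), from world to camera coordinates, as OpenCV has them. Camera axes: x right, y down, z forward; pixel columns grow to the right and rows downward; lengths in m; the calibration is good to about 2 mm. A picture is of the moment at which its call begins. There is no depth.
- bot.hand_in(): hands the job in, once; it reports no verdict.
The state is a dict: "t": time; "q": joint angles; "joint_vel": joint speeds; "joint_torque": joint torques, N m; "eef_pos": TCP position; "tool_rot": TCP orientation; "contact_force": force on the tool from outside, world axes, zero at the start; "torque": the same for the moment, N m; "gripper_width": opening from 0.0 (shut) to 1.0 (fully open).
Only numpy, scipy, OpenCV 4.12 (cv2) and the standard library are available. Lean on these libraries where they do the work, as an engineer would, in place of code of your own. Each camera call takes 0.05 s, during which the arm holds its last target. There are 200 camera calls.

## Working session

There is one attempt and no reset: what is moved stays moved. The work goes in short steps, Python scripts to look and compute and a tool call to move; the robot and the scene stay as the last step left them, time stands still between calls to the robot, and variables do not carry over. Pictures are saved under pics/ and viewed, about 8 in all and at most 12, crops included, and the job is handed in when it is done.

Besides the shell and the picture viewer there is one more tool, called after "Request:" as name(argument=value, ...) on one line, values as JSON. drive_tool: Moves the arm, as the interface text tells. Its arguments: {"type":"object","properties":{"series":{"type":"array"},"force":{"type":"number"}},"required":["series"]}

```bash
mkdir -p pics
cat > h.py <<'E'
import numpy as np, cv2
from station import bot
def cam(n):
    c=bot.read_camera(n); R=cv2.Rodrigues(np.array(c["rvec"],float))[0]
    return c["pixels"],np.array(c["camera_matrix"]),R,np.array(c["tvec"],float).ravel()
def ray(K,R,t,u,v,z):
    d=R.T@np.linalg.inv(K)@np.array([u,v,1.]); o=-R.T@t
    return o+d*(z-o[2])/d[2]
def proj(K,R,t,p):
    q=K@(R@np.array(p,float)+t); return q[:2]/q[2]
E
python3 - <<'E'
from h import *
for n in ("scene","top","wrist"):
    im,K,R,t=cam(n); cv2.imwrite(f"pics/{n}0.png",im); np.savez(f"{n}0.npz",im=im,K=K,R=R,t=t); print(n,-R.T@t,R[2],K[0,0])
im=[cv2.imread(f"pics/{n}0.png") for n in("top","scene")]
cv2.imwrite("pics/top0b.png",cv2.resize(im[0],(800,600),interpolation=cv2.INTER_CUBIC))
print(bot.get_obs())
E
```

```text
scene [ 1.03511057 -0.32879265  0.66635455] [-0.63594339  0.3401661  -0.69272146] 372.8624571054786
top [ 0.2528108  -0.01588543  1.13913828] [ 0.21390322  0.00426415 -0.97684555] 403.6684975675026
wrist [0.19603799 0.65116479 0.37368409] [ 0.28387432 -0.12476548 -0.95070971] 282.8142245117504
{'t': 0.15, 'q': array([-1.26807747,  0.47761731,  0.0223266 ,  1.55618419, -0.01148827,
        1.10931981, -0.08311708]), 'joint_vel': array([-0.0021369 , -0.00189525, -0.0005232 , -0.00325218,  0.00073501,
       -0.00177066, -0.00095338]), 'joint_torque': array([ 2.15567532e-03, -5.96929336e+01,  1.60987493e+00, -2.81489110e+01,
        1.26768742e-02,  6.51513546e-03, -2.95654115e-07]), 'eef_pos': array([0.26939646, 0.61845779, 0.25256086]), 'tool_rot': array([-9.39896269e-05,  2.03956114e-01,  9.78979782e-01, -6.94034597e-04]), 'contact_force': array([-0.42099286, -0.61230595,  0.96373407]), 'torque': array([ 0.02726247, -0.02685859, -0.01041005]), 'gripper_width': 1.0006102512690875}
```

View pics/top0b.png

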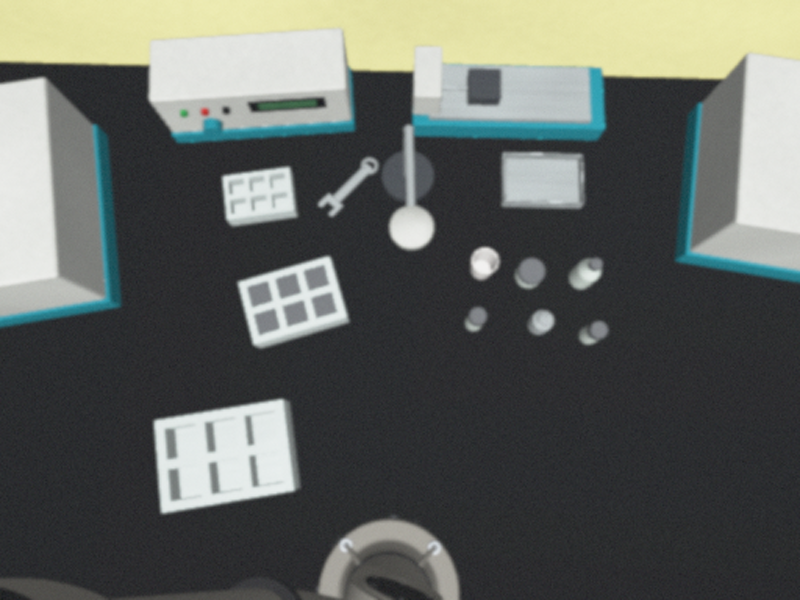

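View pics/scene0.png

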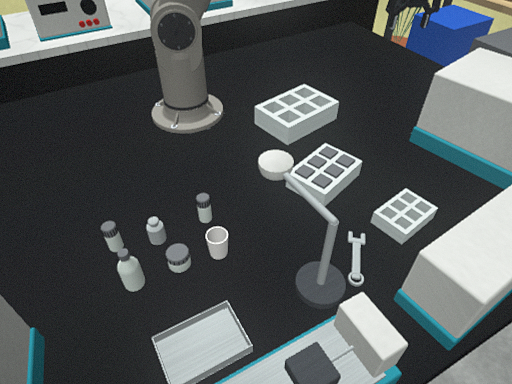

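The top view (in 800x600 pixels) shows three racks: small at (260,195), middle at (293,302) and large at (226,455). The middle one, with grey plates filling its pockets, fits the job. The slim jars with grey caps are at (477,318) and (597,331). The others are the cup (485,263), squat jar (530,272), bottle (587,272) and weight (541,321). The lamp head is at (411,228), close to the rack.

```bash
cat > m.py <<'E'
from h import *
d=np.load("top0.npz"); im,K,R,t=[d[k] for k in("im","K","R","t")]
s=512/800
g=im.astype(int).mean(2)
def blobs(x0,y0,x1,y1,lo,hi,amin,amax):
    m=np.zeros(g.shape,np.uint8); m[y0:y1,x0:x1]=((g>lo)&(g<hi))[y0:y1,x0:x1]
    n,l,st,c=cv2.connectedComponentsWithStats(m,connectivity=4)
    return [(c[i],st[i]) for i in range(1,n) if amin<st[i][4]<amax]
print("plates")
P=[]
for c,st in blobs(150,160,226,226,75,165,60,400):
    p=ray(K,R,t,*c,.054); P.append(p); print(c.round(1),st,p.round(4))
print("caps")
for c,st in blobs(290,150,400,225,60,150,25,600): print(c.round(1),st,ray(K,R,t,*c,.076).round(4))
print("rack rect in mm at z=.048")
for nm,u,v,z in [("lamphead",411,228,.21),("boomfar",408,127,.2),("weight",541,321,.05),("squat",530,271,.045),("flask",595,265,.105),("cup",485,261,.06),("jarA",478,316,.076),("jarB",599,329,.076)]:
    print(nm,ray(K,R,t,u*s,v*s,z).round(3))
d2=np.load("scene0.npz")
print("scene lamp post foot",ray(d2["K"],d2["R"],d2["t"],321,284,0.).round(3))
a=cv2.resize(im[150:230,145:235],None,fx=6,fy=6,interpolation=cv2.INTER_CUBIC); b=cv2.resize(im[150:230,293:393],None,fx=6,fy=6,interpolation=cv2.INTER_CUBIC)
e=d2["im"][185:295,85:240]; cv2.imwrite("pics/crop1.png",np.vstack([cv2.resize(im[150:230,145:395],(750,240),interpolation=cv2.INTER_CUBIC),cv2.resize(e,(500,355),interpolation=cv2.INTER_CUBIC)[:, :].copy() if 0 else cv2.copyMakeBorder(cv2.resize(e,(500,355),interpolation=cv2.INTER_CUBIC),0,0,0,250,cv2.BORDER_CONSTANT)]))
E
python3 m.py
```

```text
plates
[187.7 195.3] [151 163  73  60 339] [0.4751 0.1807 0.054 ]
[202.  177.2] [195 170  15  15 154] [0.5273 0.1442 0.054 ]
[184.  182.5] [177 176  15  14 157] [0.511  0.1931 0.054 ]
[165.8 187.7] [159 181  15  15 161] [0.4948 0.2423 0.054 ]
[206.8 194.6] [200 188  15  15 155] [0.4782 0.1284 0.054 ]
[188.7 200.1] [182 193  15  15 160] [0.4618 0.1771 0.054 ]
[170.4 205.4] [163 198  15  16 164] [0.4458 0.2263 0.054 ]
caps
[309.1 168.5] [300 157  21  23 114] [ 0.5534 -0.1499  0.076 ]
[339.  174.1] [328 164  22  22 340] [ 0.5395 -0.2313  0.076 ]
[375.  172.8] [363 164  24  23 222] [ 0.5457 -0.3296  0.076 ]
[304.4 203.6] [297 196  16  17 192] [ 0.4557 -0.137   0.076 ]
[344.9 206.2] [337 197  19  18 127] [ 0.4512 -0.2454  0.076 ]
[379.7 212.4] [370 205  20  17 228] [ 0.4367 -0.338   0.076 ]
rack rect in mm at z=.048
lamphead [ 0.569 -0.022  0.21 ]
boomfar [ 0.744 -0.013  0.2  ]
weight [ 0.458 -0.255  0.05 ]
squat [ 0.55  -0.238  0.045]
flask [ 0.547 -0.337  0.105]
cup [ 0.562 -0.156  0.06 ]
jarA [ 0.459 -0.141  0.076]
jarB [ 0.442 -0.348  0.076]
scene lamp post foot [ 0.738 -0.007  0.   ]
```

View pics/crop1.png

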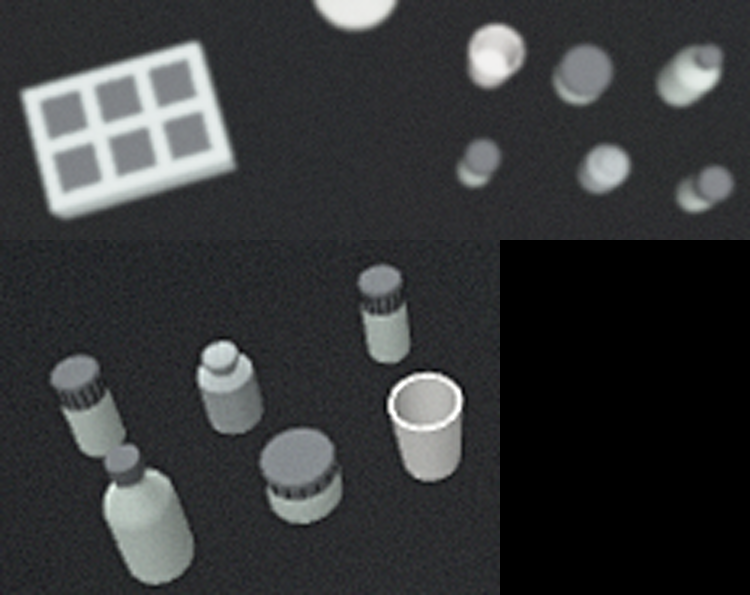

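The crop confirms the rack and shows both grey-capped jars as slim and tall: jarA is nearest the cup, jarB nearest the bottle. Next I'll write a planner that turns waypoints into tool-frame rows.

```bash
cat > plan.py <<'E'
from h import *
from scipy.spatial.transform import Rotation as Ro
def plan(wps,start=None):
    """wps: (x,y,z,yaw_of_jaw_deg,nrows); prints tool-frame shift (mm) and turn per row"""
    o=bot.get_obs(); w,x,y,z=o["tool_rot"]; R=Ro.from_quat([x,y,z,w]); p=np.array(o["eef_pos"])
    for X in wps:
        tgt=np.array(X[:3]); n=X[4]; yw=np.deg2rad(X[3])
        cands=[Ro.from_matrix(np.array([[np.sin(a),-np.cos(a),0],[np.cos(a),np.sin(a),0],[0,0,-1]]).T @ np.eye(3)) for a in()]
        best=None
        for a in (yw,yw+np.pi):
            ty=np.array([np.cos(a),np.sin(a),0]); tz=np.array([0,0,-1.]); tx=np.cross(ty,tz)
            G=Ro.from_matrix(np.c_[tx,ty,tz]); rv=(R.inv()*G).as_rotvec()
            if best is None or np.linalg.norm(rv)<np.linalg.norm(best[1]): best=(G,rv)
        G,rv=best; dp=(tgt-p)/n
        for i in range(n):
            s=R.inv().apply(dp)*1000; print(np.round(s,1),np.round(rv/n,3)); R=R*Ro.from_rotvec(rv/n)
        p=tgt; print("--",np.linalg.norm(dp)*1000)
E
cat > st.py <<'E'
from h import *
def st():
    o=bot.get_obs(); w,x,y,z=o["tool_rot"]
    from scipy.spatial.transform import Rotation as Ro
    M=Ro.from_quat([x,y,z,w]).as_matrix()
    print("t",round(o["t"],2),"p",o["eef_pos"].round(4),"yaw",np.rad2deg(np.arctan2(M[1,1],M[0,1])).round(2),"tz",M[:,2].round(4),"F",o["contact_force"].round(2),"g",round(o["gripper_width"],3),"q",o["q"].round(2))
E
python3 -c "
from plan import *
plan([(.446,.226,.14,18.3,10)])"
```

```text
[-31.9 -28.9  11.3] [-0.     0.     0.084]
[-34.2 -26.1  11.3] [-0.     0.     0.084]
[-36.3 -23.2  11.3] [-0.     0.     0.084]
[-38.1 -20.1  11.3] [-0.     0.     0.084]
[-39.6 -16.8  11.3] [-0.     0.     0.084]
[-40.9 -13.4  11.3] [-0.     0.     0.084]
[-41.9  -9.9  11.3] [-0.     0.     0.084]
[-42.6  -6.4  11.3] [-0.     0.     0.084]
[-42.9  -2.8  11.3] [-0.     0.     0.084]
[-43.    0.8  11.3] [-0.     0.     0.084]
-- 44.48391530050954
```

Request:
drive_tool(series=[-1,-32,-29,11,0,0,0.084,-1,-34,-26,11,0,0,0.084,-1,-36,-23,11,0,0,0.084,-1,-38,-20,11,0,0,0.084,-1,-40,-17,11,0,0,0.084,-1,-41,-13,11,0,0,0.084,-1,-42,-10,11,0,0,0.084,-1,-42.5,-6.5,11,0,0,0.084,-1,-43,-3,12,0,0,0.084,-1,-43,1,12,0,0,0.084,-1,0,0,0,0,0,0], force=20)

```text
t: 1.52
eef_pos: [0.4471, 0.2225, 0.1405]
tool_rot: [0.0, 0.588, 0.809, -0.001]
contact_force: [-0.4, 0.2, 0.2]
gripper_width: -0.001
```

```bash
python3 -c "
from st import *; st()
im,K,R,t=cam('wrist'); cv2.imwrite('pics/w1.png',im)
from plan import *
plan([(.446,.226,.086,18.3,2)])"
```

```text
t 1.52 p [0.4471 0.2225 0.1405] yaw 17.95 tz [-0.0011 -0.0025 -1.    ] F [-0.38  0.19  0.24] g -0.001 q [-0.83  0.35  0.29  2.09 -0.15  0.73 -0.13]
[ 0.6 -0.1 27.5] [-0.001  0.    -0.001]
[ 0.6 -0.2 27.5] [-0.001  0.    -0.001]
-- 27.464692412292592
```

View pics/w1.png

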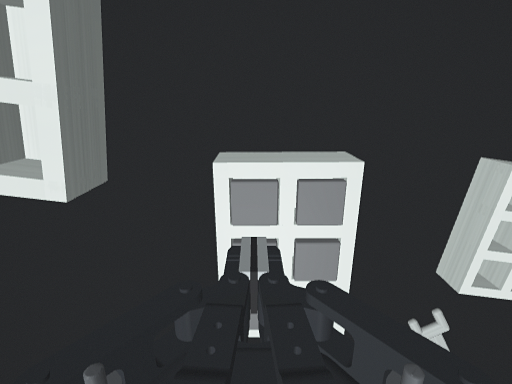

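The wrist view shows the middle rack ahead of the shut fingers, with the far pair of plates at (254,202) and (320,202). I'll check numerically against the top-view estimate.

```bash
python3 -c "
from st import *; st()
im,K,R,t=cam('wrist'); print(-R.T@t)
for c in [(254,202),(320.5,201.5),(317,260)]: print(ray(K,R,t,*c,.054).round(4))
for p in [(.4458,.2263),(.4948,.2423),(.4618,.1771),(.511,.1931)]: print(p,proj(K,R,t,(*p,.054)).round(0))
st()
"
```

```text
t 1.57 p [0.4467 0.225  0.1409] yaw 18.17 tz [-8.e-04 -9.e-04 -1.e+00] F [-0.06 -0.25 -0.02] g -0.0 q [-0.83  0.35  0.29  2.09 -0.15  0.73 -0.13]
[0.42169232 0.30168914 0.2621407 ]
[0.4448 0.2317 0.054 ]
[0.4939 0.2483 0.054 ]
[0.5109 0.1993 0.054 ]
(0.4458, 0.2263) [253. 209.]
(0.4948, 0.2423) [319. 209.]
(0.4618, 0.1771) [253. 266.]
(0.511, 0.1931) [314. 266.]
t 1.62 p [0.4464 0.2266 0.1412] yaw 18.33 tz [-3.e-04  1.e-04 -1.e+00] F [-0.6   0.05  0.68] g -0.001 q [-0.83  0.35  0.29  2.08 -0.15  0.73 -0.13]
```

```bash
cat > wr.py <<'E'
from h import *
def plates(z=.054):
    im,K,R,t=cam('wrist'); m=((im.mean(2)>60)&(im.mean(2)<150)).astype(np.uint8); m=cv2.erode(m,np.ones((3,3)))
    n,l,s,c=cv2.connectedComponentsWithStats(m); out=[]
    for i in range(1,n):
        x,y,w,h,a=s[i]
        if 30<w<75 and 25<h<75 and a>.85*w*h: print(c[i].round(1),s[i],ray(K,R,t,*c[i],z).round(4))
E
python3 -c "
from st import *; from wr import *; st(); plates(); plates(); st()"
```

```text
t 1.62 p [0.4464 0.2266 0.1412] yaw 18.33 tz [-3.e-04  1.e-04 -1.e+00] F [-0.6   0.05  0.68] g -0.001 q [-0.83  0.35  0.29  2.08 -0.15  0.73 -0.13]
[252.8 206.3] [ 230  184   47   45 2033] [0.4448 0.2296 0.054 ]
[318.4 206.4] [ 295  185   49   44 2014] [0.4937 0.2458 0.054 ]
[313.5 262.4] [ 292  244   45   41 1613] [0.509 0.198 0.054]
[252.5 207.3] [ 229  185   48   45 2035] [0.4448 0.2296 0.054 ]
[318.  207.5] [ 294  186   49   44 2001] [0.4937 0.2458 0.054 ]
[313.1 262.9] [ 292  245   45   40 1572] [0.5088 0.1984 0.054 ]
t 1.73 p [0.4462 0.2279 0.1415] yaw 18.47 tz [ 1.e-04  8.e-04 -1.e+00] F [ 0.92  0.61 -1.05] g -0.002 q [-0.83  0.35  0.29  2.08 -0.15  0.73 -0.13]
```

Request:
drive_tool(series=[-1,0,0,40,0,0,0,-1,0,0,22,0,0,0,-1,0,0,0,0,0,0,-1,0,0,2,0,0,0,-1,0,0,2,0,0,0,-1,0,0,2,0,0,0,-1,0,0,0,0,0,0])

```text
t: 2.6
eef_pos: [0.4471, 0.2272, 0.074]
tool_rot: [0.0, 0.585, 0.811, 0.001]
contact_force: [-0.9, 0.7, 5.1]
gripper_width: -0.003
```

Request:
drive_tool(series=[-1,0,0,2,0,0,0,-1,0,0,0,0,0,0])

```text
t: 2.85
eef_pos: [0.4471, 0.2272, 0.0722]
tool_rot: [0.0, 0.585, 0.811, 0.001]
contact_force: [-1.1, 1.5, 9.3]
gripper_width: 0.001
```

Request:
drive_tool(series=[-1,0,0,-14,0,0,0,-1,-26,-1,0,0,0,0,-1,-26,-1,0,0,0,0,-1,0,0,0,0,0,0,-1,0,0,8,0,0,0,-1,0,0,4,0,0,0,-1,0,0,2,0,0,0,-1,0,0,0,0,0,0])

```text
t: 3.85
eef_pos: [0.4606, 0.1769, 0.071]
tool_rot: [-0.0, 0.585, 0.811, -0.0]
contact_force: [0.6, 0.0, 0.6]
gripper_width: 0.0
```

Pocket 3 is blocked: it took about 9 N at 4 mm. Pocket 2 gave way. Next is pocket 1.

Request:
drive_tool(series=[-1,0,0,-14,0,0,0,-1,-26,0,0,0,0,0,-1,-26,0,0,0,0,0,-1,0,0,0,0,0,0,-1,0,0,8,0,0,0,-1,0,0,4,0,0,0,-1,0,0,2,0,0,0,-1,0,0,0,0,0,0])

```text
t: 4.85
eef_pos: [0.4772, 0.1282, 0.072]
tool_rot: [-0.0, 0.585, 0.811, 0.0]
contact_force: [-3.6, -0.8, 15.6]
gripper_width: -0.002
```

Request:
drive_tool(series=[-1,0,0,-14,0,0,0,-1,0,26,0,0,0,0,-1,0,26,0,0,0,0,-1,0,0,0,0,0,0,-1,0,0,8,0,0,0,-1,0,0,4,0,0,0,-1,0,0,2,0,0,0,-1,0,0,0,0,0,0])

```text
t: 5.85
eef_pos: [0.5255, 0.1434, 0.0721]
tool_rot: [-0.001, 0.585, 0.811, -0.0]
contact_force: [-4.9, -0.9, 14.8]
gripper_width: 0.003
```

Request:
drive_tool(series=[-1,0,0,-14,0,0,0,-1,26,0,0,0,0,0,-1,26,0,0,0,0,0,-1,0,0,0,0,0,0,-1,0,0,8,0,0,0,-1,0,0,4,0,0,0,-1,0,0,2,0,0,0,-1,0,0,0,0,0,0])

```text
t: 6.85
eef_pos: [0.5104, 0.1917, 0.0721]
tool_rot: [-0.0, 0.586, 0.81, -0.0]
contact_force: [-3.2, -1.6, 13.8]
gripper_width: -0.002
```

Request:
drive_tool(series=[-1,0,0,-14,0,0,0,-1,26,0,0,0,0,0,-1,26,0,0,0,0,0,-1,0,0,0,0,0,0,-1,0,0,8,0,0,0,-1,0,0,4,0,0,0,-1,0,0,2,0,0,0,-1,0,0,0,0,0,0])

```text
t: 7.85
eef_pos: [0.4939, 0.2415, 0.071]
tool_rot: [-0.0, 0.586, 0.81, -0.0]
contact_force: [-0.5, 0.7, -0.2]
gripper_width: 0.003
```

Pockets 2 and 6 sink; 1, 3, 4 and 5 are blocked. Now to the jars, staying high and on the robot's side of the lamp.

```bash
python3 -c "
from plan import *
plan([(.47,.225,.23,18.3,3),(.45,0.,.28,18.3,5),(.455,-.19,.24,18.3,4)])"
```

```text
[ -2.8  -9.3 -53. ] [-0.  0. -0.]
[ -2.7  -9.3 -53. ] [-0.  0. -0.]
[ -2.7  -9.3 -53. ] [-0.  0. -0.]
-- 53.88937968176877
[-41.5 -17.9 -10. ] [-0.  0. -0.]
[-41.5 -17.9 -10. ] [-0.  0. -0.]
[-41.5 -17.9 -10. ] [-0.  0. -0.]
[-41.5 -17.9 -10. ] [-0.  0. -0.]
[-41.5 -17.9 -10. ] [-0.  0. -0.]
-- 46.270941205037104
[-45.5 -13.7  10. ] [-0.  0. -0.]
[-45.5 -13.7  10. ] [-0.  0. -0.]
[-45.5 -13.7  10. ] [-0.  0. -0.]
[-45.5 -13.7  10. ] [-0.  0. -0.]
-- 48.557311498887586
```

Request:
drive_tool(series=[-1,-3,-9,-53,0,0,0,-1,-3,-9,-53,0,0,0,-1,-3,-9,-53,0,0,0,-1,-41.5,-18,-10,0,0,0,-1,-41.5,-18,-10,0,0,0,-1,-41.5,-18,-10,0,0,0,1,-41.5,-18,-10,0,0,0,1,-41.5,-18,-10,0,0,0,1,-45.5,-13.5,10,0,0,0,1,-45.5,-13.5,10,0,0,0,1,-45.5,-13.5,10,0,0,0,1,-45.5,-13.5,10,0,0,0])

```text
t: 9.35
eef_pos: [0.4567, -0.1911, 0.2401]
tool_rot: [-0.0, 0.585, 0.811, 0.0]
contact_force: [0.2, 0.5, 0.7]
gripper_width: 0.999
```

Request:
drive_tool(series=[1,0,0,0,0,0,0,1,0,0,0,0,0,0,1,0,0,0,0,0,0])

```text
t: 9.72
eef_pos: [0.4573, -0.1884, 0.2404]
tool_rot: [-0.0, 0.584, 0.811, 0.0]
contact_force: [1.2, 0.4, -0.5]
gripper_width: 0.998
```

```bash
python3 -c "
from st import *; st()
im,K,R,t=cam('wrist'); cv2.imwrite('pics/w2.png',im); np.savez('w2.npz',im=im,K=K,R=R,t=t)
im2,K2,R2,t2=cam('top'); np.savez('top2.npz',im=im2,K=K2,R=R2,t=t2)
for p in [(.459,-.141,.076),(.442,-.347,.076)]: print(proj(K,R,t,p),-R.T@t)
st()
cv2.imwrite('pics/w2b.png',np.hstack([im,cv2.resize(im2[150:260,140:400],(283*1,384))]))"
```

```text
t 9.72 p [ 0.4573 -0.1884  0.2404] yaw 18.47 tz [ 2.e-04  8.e-04 -1.e+00] F [ 1.15  0.41 -0.46] g 0.998 q [-0.29  0.22  0.65  2.02 -0.16  0.95  0.76]
[270.11716931 141.10409825] [ 0.43178446 -0.11200197  0.36171533]
[199.84608543 299.94330212] [ 0.43178446 -0.11200197  0.36171533]
t 9.82 p [ 0.4573 -0.1886  0.2405] yaw 18.46 tz [ 4.e-04  6.e-04 -1.e+00] F [ 0.88 -0.46  0.33] g 1.007 q [-0.29  0.22  0.65  2.02 -0.16  0.95  0.76]
```

View pics/w2b.png

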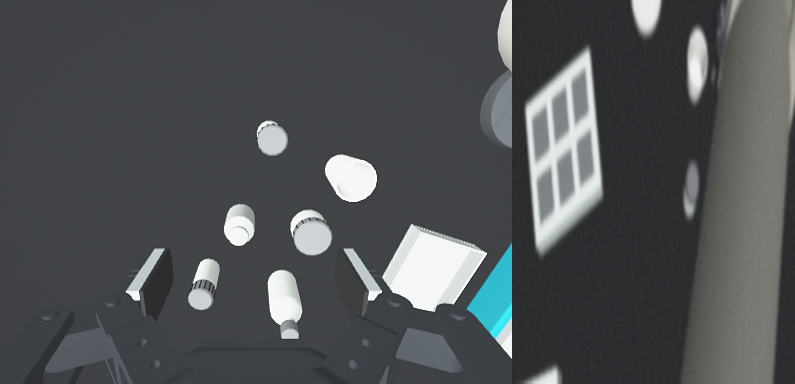

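The wrist view shows jarA's cap at about (272,138) and jarB's at about (201,299). Both lie within 3 px of where the top view predicts. The cup (351,178), squat jar (312,236), weight (239,225) and bottle (287,310) are all clear of them.

```bash
python3 -c "
from h import *
d=np.load('w2.npz'); im,K,R,t=[d[k] for k in('im','K','R','t')]
g=cv2.cvtColor(im,cv2.COLOR_BGR2GRAY)
for (u,v) in [(272,138),(201,299),(312,236)]:
    w=g[v-20:v+20,u-20:u+20]; base=int(np.median(g[v-3:v+4,u-3:u+4]))
    m=(abs(w.astype(int)-base)<14).astype(np.uint8); m=cv2.morphologyEx(m,cv2.MORPH_OPEN,np.ones((3,3)))
    n,l,s,c=cv2.connectedComponentsWithStats(m); i=l[20,20]
    cn=cv2.findContours((l==i).astype(np.uint8),0,1)[0][0]; e=cv2.fitEllipse(cn)
    x,y=e[0][0]+u-20,e[0][1]+v-20; z=.045 if u==312 else .076
    print(base,s[i],(round(x,1),round(y,1)),e[1],ray(K,R,t,x,y,z).round(4))
from plan import *
"
```

```text
208 [  6   9  28  27 602] (271.6, 139.9) (26.10113525390625, 27.51079559326172) [ 0.46   -0.1394  0.076 ]
208 [  8  11  22  19 329] (199.2, 299.2) (17.1661376953125, 22.403467178344727) [ 0.441  -0.3462  0.076 ]
211 [  3   6  36  32 907] (312.2, 237.9) (30.867998123168945, 35.491146087646484) [ 0.5511 -0.2395  0.045 ]
```

```bash
python3 -c "
from plan import *
plan([(.4596,-.140,.15,18.3,3),(.4596,-.140,.062,18.3,3)])"
```

```text
[15.1  5.8 30.2] [ 0.    -0.     0.001]
[15.1  5.8 30.2] [ 0.    -0.     0.001]
[15.1  5.8 30.2] [ 0.    -0.     0.001]
-- 34.23336608321673
[-0.   0.  29.3] [-0. -0.  0.]
[-0.   0.  29.3] [-0. -0.  0.]
[-0.   0.  29.3] [-0. -0.  0.]
-- 29.333333333333332
```

Request:
drive_tool(series=[1,15,6,30,0,0,0,1,15,6,30,0,0,0,1,15,5.5,30,0,0,0,1,0,0,0,0,0,0,1,0,0,0,0,0,0,1,0,0,0,0,0,0,1,0,0,30,0,0,0,1,0,0,20,0,0,0])

```text
t: 10.82
eef_pos: [0.4601, -0.1421, 0.1005]
tool_rot: [0.001, 0.586, 0.811, 0.001]
contact_force: [-0.7, 0.6, -0.2]
gripper_width: 0.997
```

```bash
python3 -c "
from st import *; st()
from plan import *
plan([(.4596,-.140,.062,18.3,1)])"
```

```text
t 10.82 p [ 0.4601 -0.1421  0.1005] yaw 18.3 tz [ 1.9e-03 -1.0e-04 -1.0e+00] F [-0.71  0.55 -0.17] g 0.997 q [-0.25  0.43  0.52  2.17 -0.35  0.63  0.84]
[ 2.2  0.1 38.5] [0.002 0.001 0.   ]
-- 38.56757114223029
```

Request:
drive_tool(series=[1,2,0,18,0,0,0,1,0,0,20,0,0,0,1,0,0,0,0,0,0,1,0,0,0,0,0,0,-0.5,0,0,0,0,0,0,-0.5,0,0,0,0,0,0,-0.5,0,0,0,0,0,0,-0.5,0,0,0,0,0,0,-0.5,0,0,0,0,0,0,-0.5,0,0,0,0,0,0], force=40)

```text
t: 12.08
eef_pos: [0.4591, -0.1397, 0.0626]
tool_rot: [0.0, 0.585, 0.811, 0.0]
contact_force: [-0.3, 0.5, 6.0]
gripper_width: 0.352
```

```bash
python3 -c "
from st import *; st()
from plan import *
plan([(.455,-.135,.24,18.3,4),(.45,0.,.28,18.3,3),(.4613,.1787,.18,18.3,4),(.4613,.1787,.13,18.3,1)])"
```

```text
t 12.07 p [ 0.4591 -0.1397  0.0626] yaw 18.33 tz [ 6.e-04  1.e-04 -1.e+00] F [-0.33  0.51  6.01] g 0.352 q [-0.2   0.49  0.46  2.18 -0.41  0.55  0.88]
[  1.4  -0.6 -44.4] [0. 0. 0.]
[  1.4  -0.6 -44.4] [0. 0. 0.]
[  1.4  -0.6 -44.4] [0. 0. 0.]
[  1.4  -0.6 -44.4] [0. 0. 0.]
-- 44.38587866917143
[ 43.2  12.5 -13.3] [-0. -0. -0.]
[ 43.2  12.5 -13.3] [-0. -0. -0.]
[ 43.2  12.5 -13.3] [-0. -0. -0.]
-- 46.96334267868457
[41.5 16.7 25. ] [-0.  0. -0.]
[41.5 16.7 25. ] [-0.  0. -0.]
[41.5 16.7 25. ] [-0.  0. -0.]
[41.5 16.7 25. ] [-0.  0. -0.]
-- 51.272178128103754
[ 0. -0. 50.] [ 0.  0. -0.]
-- 49.999999999999986
```

```bash
python3 -c "
from plan import *
plan([(.455,-.135,.24,18.3,4),(.45,0.,.28,18.3,3),(.4944,.2444,.18,18.3,5)])"
```

```text
[  1.4  -0.6 -44.4] [0. 0. 0.]
[  1.4  -0.6 -44.4] [0. 0. 0.]
[  1.4  -0.6 -44.4] [0. 0. 0.]
[  1.4  -0.6 -44.4] [0. 0. 0.]
-- 44.38587866917143
[ 43.2  12.5 -13.3] [-0. -0. -0.]
[ 43.2  12.5 -13.3] [-0. -0. -0.]
[ 43.2  12.5 -13.3] [-0. -0. -0.]
-- 46.96334267868457
[43.6 23.8 20. ] [-0.  0. -0.]
[43.6 23.8 20. ] [-0.  0. -0.]
[43.6 23.8 20. ] [-0.  0. -0.]
[43.6 23.8 20. ] [-0.  0. -0.]
[43.6 23.8 20. ] [-0.  0. -0.]
-- 53.55472714896417
```

Request:
drive_tool(series=[-0.5,1,-0.5,-24,0,0,0,-0.5,1.5,-0.5,-51,0,0,0,-0.5,1.5,-0.5,-51,0,0,0,-0.5,1.5,-1,-51,0,0,0,-0.5,43,12.5,-13,0,0,0,-0.5,43,12.5,-13,0,0,0,-0.5,43,12.5,-13,0,0,0,-0.5,43.5,24,20,0,0,0,-0.5,43.5,24,20,0,0,0,-0.5,43.5,24,20,0,0,0,-0.5,43.5,24,20,0,0,0,-0.5,43.5,24,20,0,0,0])

```text
t: 13.58
eef_pos: [0.495, 0.2445, 0.1771]
tool_rot: [-0.0, 0.585, 0.811, -0.0]
contact_force: [0.3, 0.8, -0.1]
gripper_width: 0.353
```

Request:
drive_tool(series=[-0.5,0,0,20,0,0,0,-0.5,0,0,20,0,0,0,-0.5,0,0,0,0,0,0,-0.5,0,0,0,0,0,0])

```text
t: 14.08
eef_pos: [0.4955, 0.243, 0.1387]
tool_rot: [0.0, 0.586, 0.811, 0.0]
contact_force: [0.4, 0.1, -1.4]
gripper_width: 0.351
```

```bash
python3 -c "
from st import *; st()
im,K,R,t=cam('wrist'); np.savez('w3.npz',im=im,K=K,R=R,t=t)
im2,K2,R2,t2=cam('scene'); cv2.imwrite('pics/w3.png',np.hstack([cv2.resize(im,(400,300)),cv2.resize(im2[120:270,220:420],(400,300),interpolation=cv2.INTER_CUBIC)]))
from wr import *; plates(); st()"
```

```text
t 14.07 p [0.4955 0.243  0.1387] yaw 18.31 tz [ 3.e-04  1.e-04 -1.e+00] F [ 0.39  0.12 -1.42] g 0.351 q [-0.87  0.44  0.38  1.97 -0.23  0.77 -0.04]
[186.6 207.3] [ 162  186   49   44 1967] [0.4454 0.2301 0.054 ]
t 14.22 p [0.4957 0.2433 0.1392] yaw 18.32 tz [ 0.0012  0.001  -1.    ] F [ 0.17 -0.09 -1.7 ] g 0.351 q [-0.87  0.44  0.38  1.97 -0.23  0.77 -0.04]
```

View pics/w3.png

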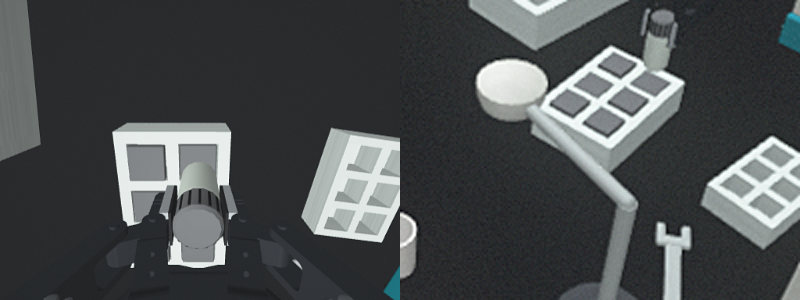

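Left: the jar hangs upright over pocket 6, cap at about (253,289) in full wrist pixels. Right: the scene view agrees, and the lamp is clear. I'll use the held jar to check the wrist camera's bias.

```bash
python3 -c "
from h import *
d=np.load('w3.npz'); im,K,R,t=[d[k] for k in('im','K','R','t')]
g=cv2.cvtColor(im,cv2.COLOR_BGR2GRAY); u,v=253,289
base=int(np.median(g[v-3:v+4,u-3:u+4])); m=(abs(g.astype(int)-base)<12).astype(np.uint8); m=cv2.morphologyEx(m,cv2.MORPH_OPEN,np.ones((5,5)))
n,l,s,c=cv2.connectedComponentsWithStats(m); i=l[v,u]; cn=cv2.findContours((l==i).astype(np.uint8),0,1)[0][0]; e=cv2.fitEllipse(cv2.convexHull(cn))
print(base,s[i],e,ray(K,R,t,*e[0],.1521),ray(K,R,t,*e[0],.1521)-[.4955,.243,0])
"
```

```text
139 [ 221  266   62   52 2477] ((251.01596069335938, 290.8469543457031), (51.537513732910156, 62.66300582885742), 105.9096908569336) [0.49442861 0.24265677 0.1521    ] [-0.00107139 -0.00034323  0.1521    ]
```

Request:
drive_tool(series=[-0.5,2,0,0,0,0,0,-0.5,0,0,0,0,0,0,-0.5,0,0,10,0,0,0,-0.5,0,0,10,0,0,0,-0.5,0,0,5,0,0,0,-0.5,0,0,5,0,0,0,-0.5,0,0,5,0,0,0,-0.5,0,0,0,0,0,0])

```text
t: 15.22
eef_pos: [0.4947, 0.245, 0.103]
tool_rot: [0.0, 0.585, 0.811, -0.0]
contact_force: [0.5, 0.9, -0.9]
gripper_width: 0.354
```

Request:
drive_tool(series=[-0.5,0,0,6,0,0,0,-0.5,0,0,6,0,0,0,-0.5,0,0,5,0,0,0,-0.5,0,0,3,0,0,0,-0.5,0,0,2,0,0,0,-0.5,0,0,0,0,0,0,-0.5,0,0,0,0,0,0])

```text
t: 16.1
eef_pos: [0.4951, 0.2453, 0.0825]
tool_rot: [-0.0, 0.586, 0.811, 0.001]
contact_force: [-2.4, -2.0, 12.4]
gripper_width: 0.354
```

Request:
drive_tool(series=[0.4,0,0,0,0,0,0,0.4,0,0,0,0,0,0,0.4,0,0,0,0,0,0,0.4,0,0,-30,0,0,0,0.4,0,0,-50,0,0,0,0.4,0,0,-50,0,0,0,0.4,0,0,0,0,0,0,0.4,0,0,0,0,0,0])

```text
t: 17.1
eef_pos: [0.4941, 0.245, 0.2108]
tool_rot: [-0.0, 0.585, 0.811, -0.0]
contact_force: [-0.6, -0.6, -1.0]
gripper_width: 0.697
```

```bash
python3 -c "
from st import *; st()
im2,K2,R2,t2=cam('scene'); im,K,R,t=cam('wrist'); cv2.imwrite('pics/w4.png',np.hstack([cv2.resize(im,(400,300)),cv2.resize(im2[120:270,220:420],(400,300),interpolation=cv2.INTER_CUBIC)]))
np.savez('w4.npz',im=im,K=K,R=R,t=t); np.savez('s4.npz',im=im2,K=K2,R=R2,t=t2)
from wr import *; plates()
from plan import *
plan([(.45,0.,.28,18.3,6),(.4415,-.3465,.18,18.3,7)])"
```

```text
t 17.1 p [0.4941 0.245  0.2108] yaw 18.35 tz [-8.e-04 -2.e-04 -1.e+00] F [-0.57 -0.58 -0.96] g 0.697 q [-0.91  0.34  0.42  1.92 -0.17  0.92 -0.09]
[204.1 184.8] [ 186  168   37   34 1140] [0.4451 0.2297 0.054 ]
[254.5 272. ] [239 258  32  29 920] [0.5263 0.1487 0.054 ]
[-36.4 -19.8 -11.6] [-0.  0.  0.]
[-36.4 -19.8 -11.6] [-0.  0.  0.]
[-36.4 -19.8 -11.6] [-0.  0.  0.]
[-36.4 -19.8 -11.6] [-0.  0.  0.]
[-36.4 -19.7 -11.7] [-0.  0.  0.]
[-36.4 -19.7 -11.7] [-0.  0.  0.]
-- 43.04469550100678
[-46.6 -16.7  14.3] [ 0. -0. -0.]
[-46.6 -16.7  14.3] [ 0. -0. -0.]
[-46.6 -16.7  14.3] [ 0. -0. -0.]
[-46.6 -16.7  14.3] [ 0. -0. -0.]
[-46.6 -16.7  14.3] [ 0. -0. -0.]
[-46.6 -16.7  14.3] [ 0. -0. -0.]
[-46.6 -16.7  14.3] [ 0. -0. -0.]
-- 51.53451389553393
```

View pics/w4.png

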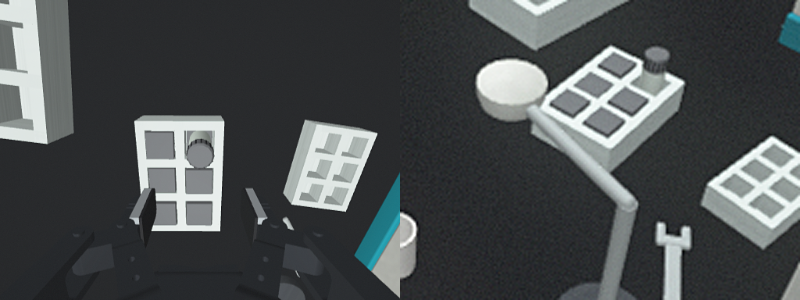

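JarA now stands deep and upright in pocket 6. Next is jarB.

Request:
drive_tool(series=[0.4,-36.5,-20,-12,0,0,0,0.4,-36.5,-20,-12,0,0,0,0.4,-36.5,-20,-12,0,0,0,0.4,-36.5,-20,-12,0,0,0,0.4,-36.5,-20,-12,0,0,0,0.4,-36,-19,-10,0,0,0,1,-54.5,-19.5,12,0,0,0,1,-54.5,-19.5,12,0,0,0,1,-54.5,-19.5,12,0,0,0,1,-54.5,-19.5,12,0,0,0,1,-54,-19.5,12,0,0,0,1,-54,-19,12,0,0,0])

```text
t: 18.75
eef_pos: [0.4419, -0.3473, 0.2077]
tool_rot: [-0.001, 0.585, 0.811, -0.0]
contact_force: [1.1, 0.8, 0.7]
gripper_width: 1.001
```

Request:
drive_tool(series=[1,0,0,30,0,0,0,1,0,0,40,0,0,0,1,0,0,40,0,0,0,1,0,0,0,0,0,0,1,0,0,0,0,0,0])

```text
t: 19.38
eef_pos: [0.4424, -0.3464, 0.1]
tool_rot: [0.0, 0.586, 0.811, -0.0]
contact_force: [-0.0, -0.4, -0.4]
gripper_width: 0.998
```

```bash
python3 -c "
from st import *; st()
from plan import *
plan([(.4415,-.3465,.062,18.3,1)])"
```

```text
t 19.38 p [ 0.4424 -0.3464  0.1   ] yaw 18.31 tz [-0.e+00 -6.e-04 -1.e+00] F [-0.01 -0.42 -0.4 ] g 0.998 q [ 0.08  0.57  0.63  1.98 -0.48  0.74  1.32]
[ 0.2 -0.9 38. ] [-0.     0.001  0.   ]
-- 37.98208544470037
```

Request:
drive_tool(series=[1,0,-1,18,0,0,0,1,0,0,20,0,0,0,1,0,0,0,0,0,0,1,0,0,0,0,0,0,-0.5,0,0,0,0,0,0,-0.5,0,0,0,0,0,0,-0.5,0,0,0,0,0,0,-0.5,0,0,0,0,0,0,-0.5,0,0,0,0,0,0,-0.5,0,0,0,0,0,0], force=40)

```text
t: 20.62
eef_pos: [0.4416, -0.3463, 0.0616]
tool_rot: [0.0, 0.585, 0.811, 0.0]
contact_force: [-0.7, 0.9, 6.5]
gripper_width: 0.351
```

```bash
python3 -c "
from st import *; st()
from plan import *
plan([(.44,-.34,.25,18.3,4),(.45,0.,.28,18.3,7),(.462,.1796,.18,18.3,4)])"
```

```text
t 20.62 p [ 0.4416 -0.3463  0.0616] yaw 18.33 tz [ 5.e-04 -1.e-04 -1.e+00] F [-0.68  0.94  6.47] g 0.351 q [ 0.12  0.62  0.57  2.   -0.54  0.67  1.36]
[  1.6   0.1 -47.1] [0. 0. 0.]
[  1.6   0.1 -47.1] [0. 0. 0.]
[  1.6   0.1 -47.1] [0. 0. 0.]
[  1.6   0.1 -47.1] [0. 0. 0.]
-- 47.120414204012974
[45.7 16.6 -4.3] [-0. -0. -0.]
[45.7 16.6 -4.3] [-0. -0. -0.]
[45.7 16.6 -4.3] [-0. -0. -0.]
[45.7 16.6 -4.3] [-0. -0. -0.]
[45.7 16.6 -4.3] [-0. -0. -0.]
[45.7 16.6 -4.3] [-0. -0. -0.]
[45.7 16.6 -4.3] [-0. -0. -0.]
-- 48.78106022561107
[41.7 16.9 25. ] [ 0.  0. -0.]
[41.7 16.9 25. ] [ 0.  0. -0.]
[41.7 16.9 25. ] [ 0.  0. -0.]
[41.7 16.9 25. ] [ 0.  0. -0.]
-- 51.47824783342961
```

Request:
drive_tool(series=[-0.5,1.5,0,-26,0,0,0,-0.5,1.5,0,-54,0,0,0,-0.5,1.5,0,-54,0,0,0,-0.5,1.5,0,-54,0,0,0,-0.5,53,19.5,-5,0,0,0,-0.5,53,19.5,-5,0,0,0,-0.5,53,19.5,-5,0,0,0,-0.5,53,19.5,-5,0,0,0,-0.5,54,19.5,-5,0,0,0,-0.5,54,19,-5,0,0,0])

```text
t: 21.88
eef_pos: [0.4489, 0.0018, 0.2794]
tool_rot: [-0.0, 0.585, 0.811, 0.0]
contact_force: [1.9, 0.6, -0.8]
gripper_width: 0.351
```

Request:
drive_tool(series=[-0.5,41.5,17,25,0,0,0,-0.5,41.5,17,25,0,0,0,-0.5,42,17,25,0,0,0,-0.5,42,17,25,0,0,0,-0.5,0,0,20,0,0,0,-0.5,0,0,20,0,0,0,-0.5,0,0,0,0,0,0,-0.5,0,0,0,0,0,0])

```text
t: 22.88
eef_pos: [0.4618, 0.1797, 0.1398]
tool_rot: [0.0, 0.586, 0.811, 0.0]
contact_force: [1.1, 0.0, -0.8]
gripper_width: 0.352
```

```bash
python3 -c "
from st import *; st()
from wr import *; plates()
from plan import *
plan([(.4619,.1796,.103,18.3,1)])"
```

```text
t 22.88 p [0.4618 0.1797 0.1398] yaw 18.31 tz [ 5.e-04  2.e-04 -1.e+00] F [ 1.11  0.03 -0.78] g 0.352 q [-0.9   0.36  0.49  2.11 -0.25  0.72  0.07]
[252.9 144.7] [ 228  119   51   51 2460] [0.4451 0.2286 0.054 ]
[318.6 210.3] [ 295  189   49   44 2020] [0.51   0.1963 0.054 ]
[-0.2 -0.2 37. ] [ 0.001 -0.     0.   ]
-- 37.04546604247794
```

Request:
drive_tool(series=[-0.5,0,-0.5,12,0,0,0,-0.5,0,0,10,0,0,0,-0.5,0,0,5,0,0,0,-0.5,0,0,5,0,0,0,-0.5,0,0,5,0,0,0,-0.5,0,0,0,0,0,0])

```text
t: 23.68
eef_pos: [0.461, 0.1797, 0.102]
tool_rot: [0.0, 0.585, 0.811, -0.0]
contact_force: [-0.1, 0.0, -1.5]
gripper_width: 0.354
```

Request:
drive_tool(series=[-0.5,0,0,6,0,0,0,-0.5,0,0,6,0,0,0,-0.5,0,0,5,0,0,0,-0.5,0,0,3,0,0,0,-0.5,0,0,1.5,0,0,0,-0.5,0,0,0,0,0,0,-0.5,0,0,0,0,0,0])

```text
t: 24.55
eef_pos: [0.4614, 0.1798, 0.0815]
tool_rot: [-0.0, 0.586, 0.811, 0.0]
contact_force: [-0.8, -0.5, 9.6]
gripper_width: 0.35
```

Request:
drive_tool(series=[0.4,0,0,0,0,0,0,0.4,0,0,0,0,0,0,0.4,0,0,0,0,0,0,0.4,0,0,-30,0,0,0,0.4,0,0,-50,0,0,0,0.4,0,0,-50,0,0,0,0.4,-15,0,-30,0,0,0,0.4,0,0,0,0,0,0,0.4,0,0,0,0,0,0])

```text
t: 25.68
eef_pos: [0.465, 0.1656, 0.24]
tool_rot: [-0.0, 0.585, 0.811, -0.0]
contact_force: [-0.4, 0.1, -0.1]
gripper_width: 0.699
```

```bash
python3 -c "
from st import *; st()
im2,K2,R2,t2=cam('scene'); im,K,R,t=cam('wrist')
w=cv2.resize(im,(400,300))
b=im2[130:230,250:383]
for p in [(.495,.2453),(.4615,.1797)]:
  for z in (.096,.1):
    print('top centre predicted scene',z,proj(K2,R2,t2,(*p,z)).round(1))
  print('wrist',proj(K,R,t,(*p,.096)).round(1))
cv2.imwrite('pics/w5.png',np.hstack([w,cv2.resize(b,(400,300),interpolation=cv2.INTER_CUBIC)]))"
```

```text
t 25.68 p [0.465  0.1656 0.24  ] yaw 18.35 tz [-1.2e-03 -3.0e-04 -1.0e+00] F [-0.37  0.1  -0.07] g 0.699 q [-0.96  0.21  0.57  2.02 -0.14  0.95 -0.  ]
top centre predicted scene 0.096 [348.9 146.1]
top centre predicted scene 0.1 [349.2 144.8]
wrist [313.3 119.7]
top centre predicted scene 0.096 [319.6 146.9]
top centre predicted scene 0.1 [319.8 145.7]
wrist [255.3 175.1]
```

View pics/w5.png

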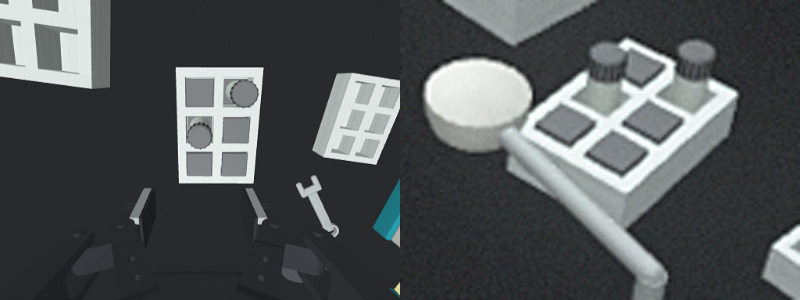

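Both jars stand upright in pockets 6 and 2. Their cap tops in the scene view are at (349,146.3) and (319,146.7), against (348.9,146.1) and (319.6,146.9) predicted for fully home. The gripper is open and clear.

```bash
python3 -c "
from station import bot; print(bot.hand_in())"
```

```text
the job is handed in; nothing more can be done
None
```

Both sample jars are standing upright in the two empty pockets, 2 and 6, and appear fully home. I handed the job in at about 26 s of the 72 s allowed; the system gave no verdict.

- **Finding the pockets:** Pressing each plate showed that only pockets 2 and 6 sink. Pockets 1, 3, 4 and 5 pushed back with 9 to 16 N.
- **Placing the jars:** I gripped both jars by the cap. The jar nearer the cup went into pocket 6 and the one nearer the bottle into pocket 2. I pushed each down until it bottomed, at 12.4 N and 9.6 N, which put each base about 20 mm above the bench.
- **Last checks:** In the scene view both cap tops were within about 1 px of where they should be when fully home. The gripper was open and 0.24 m up, with no contact force.
- **Disagreement:** The wrist and top cameras differed by about 3.5 mm on the rack's position. I used a value in between, and both jars went in with little side force.
- **Not checked:** I did not re-measure the bystanders or the lamp at the end. The arm kept clear of them, and I saw no unexpected contact in the force readings, which come only at the end of each move.

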